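Roll the vision-chart drum back to its first chart

TASK

The rotating vision-chart drum was left turned forward after the last person's test. Tip its orange-handled pawl back until it rests clear of the ratchet wheel, roll the drum back by its ribs until the red rib lines up with the black line scribed on the white index block, then tip the pawl over again so that it drops into the teeth there and holds the drum. Leave everything else on the desk where it is.

Things in the scene. Friction and masses are not known exactly. Their poses are not given: they have to be found in the camera images.
- unit: ivory frame of the chart-drum unit, fixed: base plate 210 (x) by 250 mm (y), side plates at y = -88 and +88 mm. Origin on the desk below the middle of the drum's level axle. Unit x: across the axle, roughly away from the robot; y: along the axle; z: up. Every x, y below is in this frame. Behind the pawl a plate ear (x -105 to -30, y 84 to 92 mm) rises to 0.21 m; only the pawl is higher
- axle (a point): middle of the drum's axle line (along unit y), 105 mm above the desk. Drum: y -78 to +78 mm, eight flat white chart cards (flats 66, corners 71 mm from the axle line). Fixed on the same axle: a steel ratchet wheel outside the +y side plate (y 95 to 107 mm, 16 saw teeth, tips at 56 mm from the axle line) and a black hand knob, 60 mm across, at y -124 to -104 mm
- drum (a joint): turn of the drum, rad: 0 with the red rib straight up at the line; positive = forward = drum top to unit +x, red rib leaning to +x by this angle. Starts at 0.45 to 1.25. Pawl in the teeth: it turns forward only (backward play under 0.39; 0.08 at the line). Pawl clear: both ways, against about 0.1 N m of friction, and it stays where left. No stop marks the line (it rolls on to -0.8)
- red_rib (a point): middle of the outer edge of the red rib. At each of the drum's eight corners a straight rib runs along its full length, 4 mm thick, standing out radially to 84 mm from the axle line (189 mm above the desk when upright); ribs are 45 degrees apart, about 60 mm from edge to edge, one red, seven bare aluminium. Any rib may be pushed from above with the closed fingers
- index_line (a point): drum-side end of the black line, 2 mm wide, scribed along unit y on top of the white index block (52 by 22 mm, top 191 mm above the desk, y -104 to -82 mm) on the -y side plate. The line lies straight above the axle, at x = 0; the red rib's end passes 4 mm from it
- pawl (a joint): turn of the pawl, rad: 0 with its nose at the bottom between two teeth, 0.16 on the tip of a tooth; grows as the orange handle is tipped to unit -x (away from the wheel, robot's side) and the nose rises; 1.25 when tipped right back on its rest pin. It turns freely, balances at about 0.62 and falls by its own weight to one end or the other, so it stays back until tipped over again
- pawl_pin (a point): the pin on which the pawl turns, along unit y, at x = -52, y = 101 mm, 171 mm above the desk, near the top of the unit's +y end. The pawl: a dark steel nose arm 58 mm long reaching to the top of the ratchet wheel, and a lever 58 mm long with the orange handle
- pawl_knob (a point): middle of the pawl's orange handle, a cylinder 16 mm thick, 54 mm long along unit y (y 95 to 149 mm, this point at 122), 58 mm from the pawl pin. Pawl down: leans 28 degrees to +x of upright (x -25 mm, 222 mm high); right back: leans 44 degrees to -x (x -92 mm, 213 mm high). Tips with under 1 N pushed along x; free room on both sides of it
- headset: bystander: audiometer headset, orange and blue cups, black band, about 190 by 190 mm, 75 mm high, loose on the desk; leave alone
- dynamometer: bystander: grip dynamometer, black dial and aluminium handles, 165 by 100 mm, 30 mm high, loose, beside the unit's +y end; leave alone
- occluder: bystander: black eye-cover paddle, 185 mm long, 6 mm thick, loose, on the unit's -x side, robot's side; leave alone
- response_box: bystander: ivory push-button box with two yellow keys, 100 by 50 by 25 mm, loose, beside the unit's -y end; leave alone
- sanitizer: bystander: clear hand-sanitizer bottle, 60 mm across, 150 mm high, loose, near the unit's +x, -y corner; leave alone
- pen_cup: bystander: empty grey cup, 72 mm across, 95 mm high, loose; leave alone

How it is judged:
By the outcome, as a careful person would: the job done as asked, in the order asked, and still so for the second after the job is handed in, with the robot touching nothing.
It also fails if it takes over 61 s, if anything falls off the work surface, if the arm or the gripper's body presses on something with over 40 N, if the wrist force passes 120 N, or if a joint passes its speed limit or range.

ROBOT

A 6-joint arm with a two-finger parallel gripper is mounted at the origin on the work surface. World frame = base frame: x ahead of the robot, y to its left, z up, the work surface at z = 0. Lengths are in m, angles in degrees, forces in N, time in s.
With the tool pointing down it reaches from about 0.4 to 0.825 m from the base axis. Payload 7 kg.
Tool frame: the origin (TCP) lies midway between the tips of the shut fingers; the grasp point (between the pads) lies 19 mm behind it; z points along the fingers, y is the direction in which the jaws open and shut (so a half turn about z gives the same grasp; the last joint's range is limited). The gripper opens to 88 mm and grips with 3 to 60 N. Pads are 19 mm wide; open, the fingers measure 130 mm over their backs; the gripper's body (78 mm by 193 mm) begins 47 mm behind the grasp point.
Start: joints at [-50.013, 20.546, 0.682, 0, -70.136, -16.507], TCP at [0.269, -0.619, 0.227] pointing down, gripper open.
Joint ranges: [-176.03, 176.03], [-82.01, 121.73], [-58.28, 71.71], [-173.87, 95.51], [-174.79, -0.11], [-173.66, 173.66]. Speed limits (degrees/s): [136.94, 136.94, 172.46, 180, 180, 180].

INTERFACE

Orientations are given as [roll, pitch, yaw] about the fixed x, y, z axes, in that order (R = Rz(yaw) Ry(pitch) Rx(roll)).
In Python, from plant import ctrl, snapshot gives the robot as it stands.
- The arm moves only by the shell command python3 -m pendant 'ROWS'. ROWS is JSON, a list of rows, each a list of 7 numbers: the shift along the tool's x, y, z in m, then the turn, a rotation vector about the tool's x, y, z in rad, then the opening, from -1 (shut) to 1 (fully open), so that 0 is half open. In form: [[x, y, z, ax, ay, az, jaw], ...]. A call has 1 to 12 rows; each row is the pose to reach, as a shift and turn from the pose commanded when the call began, along the tool's axes at that moment; what a row does not reach only later rows make up. A row lasts 1/8 s, in which the tool goes at most 62.5 mm and 10.7 degrees, less where a joint would pass 70% of its speed; a pose out of reach is approached as far as the arm can. A call with a gripper value outside its range is refused whole. The fingers move at their own pace and stop on an object; the grip force is fixed at half the most. Time passes only in rows, so rows that repeat a pose let the fingers close. It gives the time, the measured TCP pose, the force and the opening at its end, in the units of the state.
- ctrl.get_obs(): the state, without advancing time (a new reading comes with each control period).
- snapshot(name): name is "scene" or "top"; returns a dict with "image" (384x512x3 uint8, blue, green, red), "mtx" (3x3 intrinsics, pixels), "eye" and "attitude" of the camera in the world. Camera axes: x right, y up, looking along -z (the intrinsics and any distortion apply to the point x, -y, -z); pixel columns grow to the right and rows downward; lengths in m; the calibration is good to about 2 mm. A picture is of the moment at which its call begins. There is no depth.
- ctrl.close_job(): hands the job in, once; it reports no verdict.
The state is a dict: "clock": time; "joint_pos": joint angles; "qvel": joint speeds; "tau": joint torques, N m; "tool_pos": TCP position; "orientation": TCP orientation; "force": force on the tool from outside, world axes, zero at the start; "moment": the same for the moment, N m; "opening": finger opening in m.
Only numpy, scipy, OpenCV 4.12 (cv2) and the standard library are available. Lean on these libraries where they do the work, as an engineer would, in place of code of your own. Each camera call takes 0.05 s, during which the arm holds its last target.

## Working session

There is one attempt and no reset: what is moved stays moved. The work goes in short steps, Python scripts to look and compute and a shell command to move; the robot and the scene stay as the last step left them, time stands still between calls to the robot, and variables do not carry over. Pictures are saved under pics/ and viewed, and the job is handed in when it is done.

```bash
ls; mkdir -p pics; python3 - <<'E'
from plant import ctrl, snapshot
import cv2
print(ctrl.get_obs())
for n in("scene","top"):
    s=snapshot(n);cv2.imwrite(f"pics/{n}0.png",s["image"]);print({k:v for k,v in s.items() if k!="image"})
E
```

```text
pics
{'clock': 0.0, 'joint_pos': array([-5.00140597e+01,  2.05900463e+01,  6.34745792e-01, -1.88169194e-02,
       -7.01375878e+01, -1.65080087e+01]), 'qvel': array([-0.05535846,  0.0531363 ,  0.00504046,  0.10089763,  0.01490933,
        0.03857438]), 'tau': array([ 6.29128613e-05, -5.82717025e+01,  2.93048269e+01,  6.99714661e+00,
        6.68754205e-03, -1.69274049e-04]), 'tool_pos': array([ 0.26870158, -0.61867911,  0.22564986]), 'orientation': array([ 1.79905914e+02, -9.43634413e-03, -1.56528468e+02]), 'force': array([0.34375699, 0.85346671, 0.59495887]), 'moment': array([-0.01887765,  0.01808153,  0.05217104]), 'opening': 0.08777433412389052}
{'mtx': array([[496.60844914,   0.        , 250.90506391],
       [  0.        , 496.60844914, 188.76663224],
       [  0.        ,   0.        ,   1.        ]]), 'eye': array([1.1341558 , 0.64635645, 1.30960208]), 'attitude': array([ 37.43431625,   0.64697644, 136.7445327 ])}
{'mtx': array([[493.61981946,   0.        , 260.5494947 ],
       [  0.        , 493.61981946, 194.86545893],
       [  0.        ,   0.        ,   1.        ]]), 'eye': array([ 0.39846763, -0.00881243,  1.75945181]), 'attitude': array([  4.80254669,   0.69990548, -91.45898108])}
```

View pics/scene0.png

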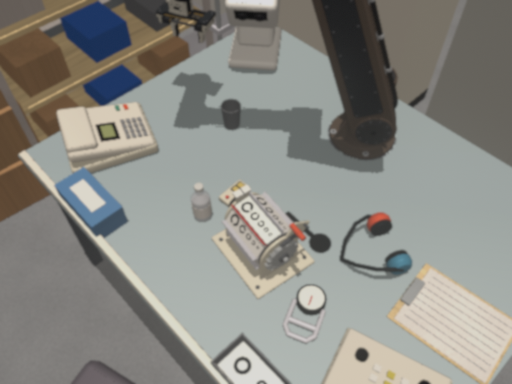

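View pics/top0.png

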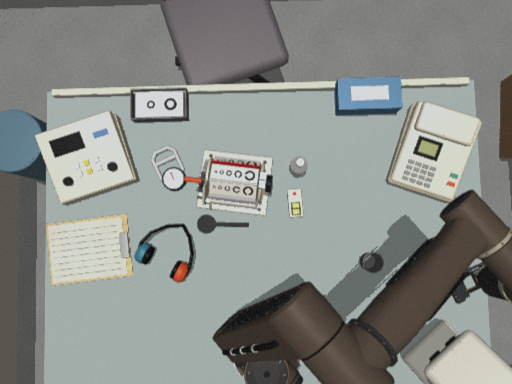

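The top view shows the unit around (235,182), the orange handle at about (193,180), and the red rib near (235,165). I'll zoom in for detail.

```bash
cat > h.py <<'E'
import numpy as np, cv2
from scipy.spatial.transform import Rotation as R
from plant import ctrl, snapshot
def rot(a): return R.from_euler('xyz',a,degrees=True).as_matrix()
def ray(s,u,v):
    K=s["mtx"]; d=np.array([(u-K[0,2])/K[0,0],-(v-K[1,2])/K[1,1],-1.]); return rot(s["attitude"])@d
def onz(s,u,v,z):
    d=ray(s,u,v); e=s["eye"]; return e+d*(z-e[2])/d[2]
def proj(s,p):
    c=rot(s["attitude"]).T@(np.array(p)-s["eye"]); K=s["mtx"]
    return np.array([K[0,2]-K[0,0]*c[0]/c[2], K[1,2]+K[1,1]*c[1]/c[2]])
def crop(s,name,x0,y0,w,h,f):
    cv2.imwrite(f"pics/{name}.png",cv2.resize(s["image"][y0:y0+h,x0:x0+w],None,fx=f,fy=f,interpolation=cv2.INTER_CUBIC))
E
python3 - <<'E'
from h import *
s=snapshot("top");crop(s,"t1",185,140,100,75,8)
s=snapshot("scene");crop(s,"s1",205,175,120,120,5)
E
```

```text
(no output)
```

View pics/t1.png

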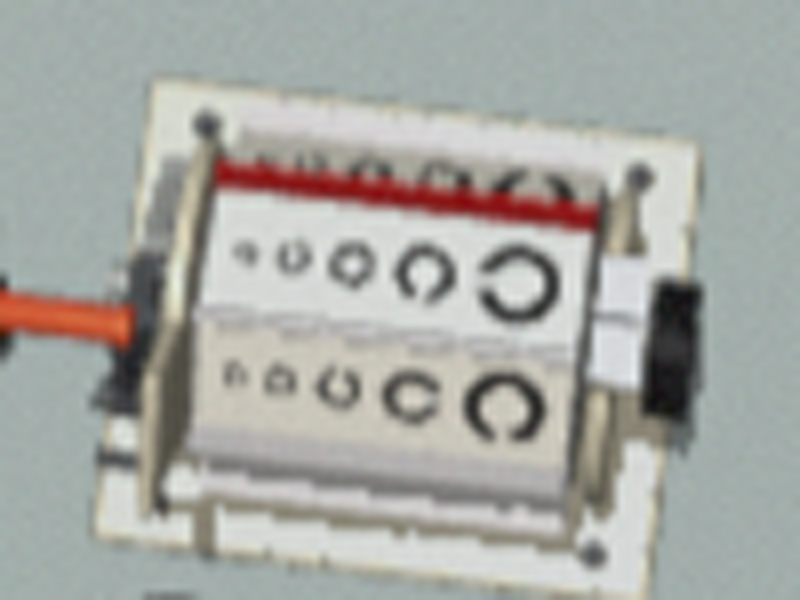

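View pics/s1.png

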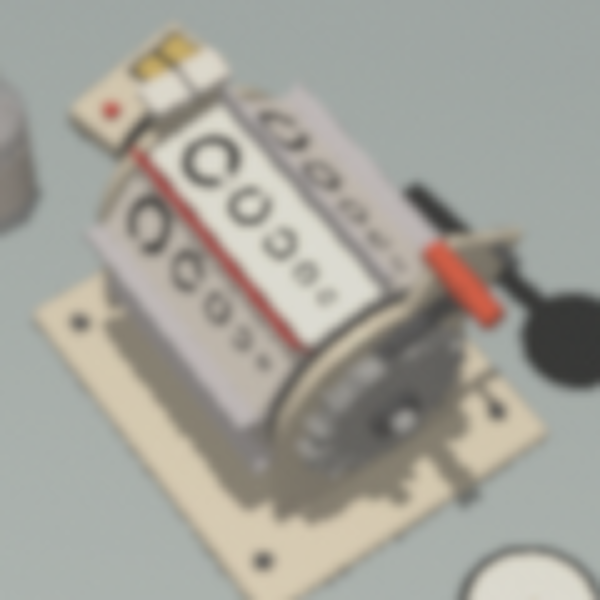

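The crops show the red rib from (218,175) to (598,215), the index line at (600–635,318), and the base corners at (152,80), (703,142), (650,598) and (95,540). All of these are in the top crop, at 8x. Next I'll compute the unit's pose.

```bash
cat >> h.py <<'E'
def tri(a,ua,b,ub):
    d1=ray(a,*ua);d2=ray(b,*ub);d1/=np.linalg.norm(d1);d2/=np.linalg.norm(d2)
    A=np.c_[d1,-d2];t=np.linalg.lstsq(A,b["eye"]-a["eye"],rcond=None)[0]
    p=a["eye"]+t[0]*d1;q=b["eye"]+t[1]*d2;return (p+q)/2,np.linalg.norm(p-q)
def orange(s,box):
    x0,y0,w,h=box;im=s["image"][y0:y0+h,x0:x0+w].astype(int)
    m=((im[...,2]>150)&(im[...,1]<130)&(im[...,0]<90)&(im[...,1]-im[...,0]>18)).astype('uint8')
    n,l,st,c=cv2.connectedComponentsWithStats(m)
    k=1+np.argmax(st[1:,4]);ys,xs=np.where(l==k);P=np.c_[xs+x0,ys+y0].astype(float)
    mu=P.mean(0);u,sv,vt=np.linalg.svd(P-mu);t=(P-mu)@vt[0]
    return len(P),mu,mu+vt[0]*t.min(),mu+vt[0]*t.max()
def red(s,box):
    x0,y0,w,h=box;im=s["image"][y0:y0+h,x0:x0+w].astype(int)
    m=((im[...,2]>110)&(im[...,2]-im[...,1]>60)&(im[...,1]-im[...,0]<20)).astype('uint8')
    n,l,st,c=cv2.connectedComponentsWithStats(m)
    k=1+np.argmax(st[1:,4]);ys,xs=np.where(l==k);P=np.c_[xs+x0,ys+y0].astype(float)
    mu=P.mean(0);u,sv,vt=np.linalg.svd(P-mu);t=(P-mu)@vt[0]
    return len(P),mu,mu+vt[0]*t.min(),mu+vt[0]*t.max()
TB=(170,130,110,90); SB=(205,175,120,120)
E
python3 - <<'E'
from h import *
np.set_printoptions(precision=4,suppress=True)
t=snapshot("top");s=snapshot("scene")
f=lambda x,y:(185+(x+.5)/8-.5,140+(y+.5)/8-.5)
C=[f(*p) for p in[(152,80),(703,142),(650,598),(95,540)]]
W=[onz(t,*c,.008) for c in C]
for w in W: print(w)
c=np.mean(W,0);ex=(W[0]+W[1]-W[2]-W[3])/2;ey=(W[0]+W[3]-W[1]-W[2])/2
print("c",c,np.linalg.norm(ex),np.linalg.norm(ey),np.degrees(np.arctan2(ex[1],ex[0])),np.degrees(np.arctan2(-ey[0],ey[1])))
a=np.arctan2(ex[1]-ey[0],ex[0]+ey[1]);X=np.array([np.cos(a),np.sin(a)]);Y=np.array([-X[1],X[0]])
l1=onz(t,*f(598,317),.191);l2=onz(t,*f(636,320),.191)
for q in(l1,l2): print("line unit",(q-c)[:2]@X,(q-c)[:2]@Y,q)
print("yaw",np.degrees(a))
for fn in(orange,red):
    a1=fn(t,TB);b1=fn(s,SB);print(fn.__name__,a1,b1)
    p,e=tri(t,a1[1],s,b1[1]);print(p,e,"unit",(p-c)[:2]@X,(p-c)[:2]@Y)
    for i,j in((2,2),(2,3),(3,2),(3,3)):
        p,e=tri(t,a1[i],s,b1[j]);print(' ',p,e,"unit",(p-c)[:2]@X,(p-c)[:2]@Y)
E
```

```text
[0.7149 0.2094 0.008 ]
[ 0.68   -0.0372  0.008 ]
[ 0.4764 -0.0081  0.008 ]
[0.5086 0.2381 0.008 ]
c [0.595  0.1006 0.008 ] 0.20694204901604404 0.24864691574738385 -8.022807712487463 -7.7578410749130065
line unit -0.0012845713866701106 -0.09193602074239234 [0.5811 0.0097 0.191 ]
line unit -0.0008067309130307537 -0.10716534831251005 [ 0.5795 -0.0055  0.191 ]
yaw -7.878196775724415
orange (59, array([192.5763, 179.3559]), array([184.8211, 178.1749]), array([200.2253, 180.5208])) (59, array([297.2203, 230.7966]), array([292.1376, 224.7215]), array([302.7336, 237.3863]))
[0.5824 0.2172 0.2282] 0.0016811452800489365 unit -0.028446600318080176 0.1138417712971061
  [0.5909 0.2237 0.2719] 0.030095036162108443 unit -0.020879663494643583 0.12148125669886996
  [0.5869 0.2411 0.2289] 0.0022734148226805258 unit -0.02730018224321597 0.13811201310159207
  [0.5779 0.194  0.2264] 0.00041637894684031456 unit -0.02973573732794468 0.09027094747483497
  [0.5736 0.2115 0.1824] 0.02950004170215545 unit -0.03635542803207606 0.10698064757475635
red (147, array([235.3129, 163.9932]), array([211.8616, 161.1353]), array([258.8943, 166.8669])) (49, array([296.7143, 231.102 ]), array([290.7985, 224.0009]), array([302.7638, 238.3637]))
[0.5958 0.1407 0.1777] 0.13325336210672842 unit -0.004711010233358548 0.03985985908200265
  [0.6137 0.178  0.2567] 0.06269740478377779 unit 0.007968770852864349 0.079256844988221
  [0.611  0.1974 0.2144] 0.09759260171520662 unit 0.002641647340740159 0.09811507544779507
  [0.58   0.0814 0.1426] 0.17035355017846462 unit -0.01224023290032574 -0.021071299056773924
  [0.5778 0.102  0.1039] 0.21260184763805146 unit -0.017194689835560047 -0.0008895252282667334
```

```bash
python3 - <<'E'
from h import *
np.set_printoptions(precision=4,suppress=True)
t=snapshot("top");s=snapshot("scene")
c=np.array([.595,.1006]);a=np.radians(-7.9);X=np.array([np.cos(a),np.sin(a)]);Y=np.array([-X[1],X[0]])
ra=red(t,TB)
for th in(.7,.8,.9,1.0):
    z=.105+.084*np.cos(th)
    print(th,.084*np.sin(th),[((onz(t,*ra[i],z)[:2]-c)@X,(onz(t,*ra[i],z)[:2]-c)@Y) for i in(1,2,3)])
f=lambda x,y:(185+(x+.5)/8-.5,140+(y+.5)/8-.5)
for p,z in(((645,345),.13),((705,345),.13),((598,260),.191),((645,260),.191),((598,385),.191)):
    q=onz(t,*f(*p),z)[:2]-c;print(p,q@X,q@Y)
g=lambda x,y:(205+(x+.5)/5-.5,175+(y+.5)/5-.5)
# scene: base corners, red ends
for p in((180,22),(35,315),(548,430)):
    q=onz(s,*g(*p),.008);print(p,q,(q[:2]-c)@X,(q[:2]-c)@Y)
for th in(.8,.9,1.0):
  for p in((137,152),(303,350)):
    q=onz(s,*g(*p),.105+.084*np.cos(th));print(th,.084*np.sin(th),(q[:2]-c)@X,(q[:2]-c)@Y)
def U(x,y,z): return [*(c+X*x+Y*y),z]
for n,p in(("line",U(0,-.082,.191)),("knob",U(-.025,.122,.222)),("knobend",U(-.025,.149,.222))): print(n,proj(t,p),(proj(t,p)-[185,140])*8,(proj(s,p)-[205,175])*5)
E
```

```text
0.7 0.05411428572796605 [(np.float64(0.04191873361985944), np.float64(-0.008454214146619503)), (np.float64(0.04275740040857722), np.float64(0.06881065189270814)), (np.float64(0.0410823177680297), np.float64(-0.08551170541034075))]
0.8 0.06025791163555992 [(np.float64(0.04271611637091842), np.float64(-0.007997366858084437)), (np.float64(0.043557801643820455), np.float64(0.06954558671168219)), (np.float64(0.04187669013635496), np.float64(-0.08533219928015892))]
0.9 0.06579946040870861 [(np.float64(0.04359496609514324), np.float64(-0.0074938444116699875)), (np.float64(0.04443997824461673), np.float64(0.0703556083256697)), (np.float64(0.042752221913167465), np.float64(-0.08513435337391448))]
1.0 0.07068356272386331 [(np.float64(0.04454650161659863), np.float64(-0.0069486778372183375)), (np.float64(0.04539511579397942), np.float64(0.07123262326646122)), (np.float64(0.04370016507436599), np.float64(-0.08492014450250342))]
(645, 345) -0.003792853039404543 -0.11099777999784473
(705, 345) -0.0010336057749918647 -0.13573423548208616
(598, 260) 0.021532341603164803 -0.08940874282416945
(645, 26
[... 209 characters left out ...]
] 0.101697914017323 -0.12311724351798053
(548, 430) [0.5103 0.2359 0.008 ] -0.10249669028665104 0.12240769671680717
0.8 0.06025791163555992 0.03892553225925207 -0.09249746032163647
0.8 0.06025791163555992 0.03973248485026089 0.0674303322444635
0.9 0.06579946040870861 0.036613250126101074 -0.09638983754677977
0.9 0.06579946040870861 0.03742464426091817 0.0644182127999465
1.0 0.07068356272386331 0.03410972930260606 -0.10060413618116174
1.0 0.07068356272386331 0.03492593232179449 0.061156974197576604
line [256.2542 178.4503] [570.034  307.6021] [200.825  100.8815]
knob [190.6148 178.0096] [ 44.9188 304.0765] [466.6316 299.9008]
knobend [182.1013 177.0638] [-23.1899 296.5107] [499.8701 336.525 ]
```

The unit axes are now clear. The rib, block, knob and handle all agree on an origin about 7 mm to -y of the base-plate centre. I'll fix that frame, measure the drum angle and work out the first move.

```bash
cat >> h.py <<'E'
_c=np.array([.595,.1006]);A=np.radians(-7.9);X=np.array([np.cos(A),np.sin(A)]);Y=np.array([-X[1],X[0]])
O=_c-.0015*X-.007*Y
def U(x,y,z): return np.array([*(O+X*x+Y*y),z])
def toU(p): q=np.array(p)[:2]-O; return np.array([q@X,q@Y,p[2]])
def drum(s,box):
    from scipy.optimize import brentq
    r=red(s,box)
    return [brentq(lambda th: toU(onz(s,*r[1],.105+.0825*np.cos(th)))[0]-.0825*np.sin(th),-.9,1.4)],r[0],r[1]
def tgt(x,y,z,yaw=172.1):
    o=ctrl.get_obs();Rm=rot(o["orientation"]);d=Rm.T@(U(x,y,z)-o["tool_pos"])
    rv=R.from_matrix(Rm.T@rot([180,0,yaw])).as_rotvec()
    return np.round(d,4),np.round(rv,4)
def st():
    o=ctrl.get_obs();print("t",round(o["clock"],2),"U",toU(o["tool_pos"]).round(4),o["orientation"].round(1),"F",o["force"].round(1),"op",round(o["opening"],4))
E
python3 - <<'E'
from h import *
t=snapshot("top");s=snapshot("scene")
print(drum(t,TB))
r=red(s,(215,190,60,60));print(r)
for th in(.5,.55,.6): 
    for p in((-.078),(.078)):
        q=U(.084*np.sin(th),p,.105+.084*np.cos(th));print(th,(proj(s,q)-[205,175])*5,(proj(t,q)-[185,140])*8)
print(tgt(.03,.128,.30)); st()
E
```

```text
([0.5421021645382083], 147, array([235.31292517, 163.99319728]))
(48, array([247.75, 224.5 ]), array([232.69009113, 206.25581851]), array([262.11634068, 241.90396499]))
0.5 [141.57984321 142.93257134] [588.89541833 217.11608539]
0.5 [306.79041101 336.92761243] [205.73436362 174.86227283]
0.55 [136.36821817 148.20110503] [589.99060361 208.98259819]
0.55 [301.21647176 342.44724535] [207.40080734 166.80907777]
0.6 [131.33541879 153.55840887] [591.05891676 201.20409818]
0.6 [295.80972081 348.03416944] [209.07910812 159.11433664]
(array([-0.6732,  0.6186, -0.0734]), array([1.000e-04, 0.000e+00, 5.477e-01]))
t 0.5 U [-0.2226 -0.7507  0.2266] [ 180.     0.  -156.5] F [ 0.5 -0.7  0.4] op 0.0875
```

```bash
python3 -m pendant '[[-0.03,0.03,-0.05,0,0,0.05,-1],[-0.07,0.065,-0.075,0,0,0.1,-1],[-0.11,0.1,-0.075,0,0,0.15,-1],[-0.15,0.14,-0.075,0,0,0.2,-1],[-0.19,0.175,-0.075,0,0,0.25,-1],[-0.23,0.21,-0.075,0,0,0.3,-1],[-0.27,0.25,-0.075,0,0,0.35,-1],[-0.31,0.285,-0.075,0,0,0.4,-1],[-0.35,0.32,-0.075,0,0,0.45,-1],[-0.39,0.36,-0.075,0,0,0.5,-1],[-0.43,0.395,-0.075,0,0,0.53,-1],[-0.47,0.43,-0.075,0,0,0.548,-1]]'; python3 -c "
from h import *
st();print(tgt(.03,.128,.30))"
```

```text
clock: 2.0
tool_pos: [0.5291, -0.0356, 0.3021]
orientation: [180.0, 0.1, 172.1]
force: [2.2, -0.9, 0.7]
opening: 0.0004
t 2.0 U [-0.045  -0.137   0.3021] [1.800e+02 1.000e-01 1.721e+02] F [ 2.2 -0.9  0.7] op 0.0004
(array([-0.0748,  0.265 ,  0.0022]), array([ 0.0004,  0.001 , -0.0007]))
```

```bash
python3 -m pendant '[[-0.015,0.05,0,0,0,0,-1],[-0.03,0.1,0,0,0,0,-1],[-0.045,0.15,0,0,0,0,-1],[-0.06,0.2,0,0,0,0,-1],[-0.065,0.25,0,0,0,0,-1],[-0.065,0.265,0,0,0,0,-1],[-0.065,0.265,0.03,0,0,0,-1],[-0.065,0.265,0.05,0,0,0,-1],[-0.065,0.265,0.05,0,0,0,-1]]'; python3 - <<'E'
from h import *
st();print(tgt(.015,.128,.212))
t=snapshot("top");s=snapshot("scene");crop(t,"t2",150,130,140,100,5);crop(s,"s2",205,140,140,150,4)
E
```

```text
clock: 3.12
tool_pos: [0.6286, 0.2152, 0.2502]
orientation: [-179.9, -0.1, 172.1]
force: [-0.2, 0.3, 0.0]
opening: 0.0007
t 3.12 U [0.019  0.1251 0.2502] [-1.799e+02 -1.000e-01  1.721e+02] F [-0.2  0.3  0. ] op 0.0007
(array([0.004 , 0.0029, 0.0382]), array([-0.0019, -0.0024, -0.0007]))
```

View pics/t2.png

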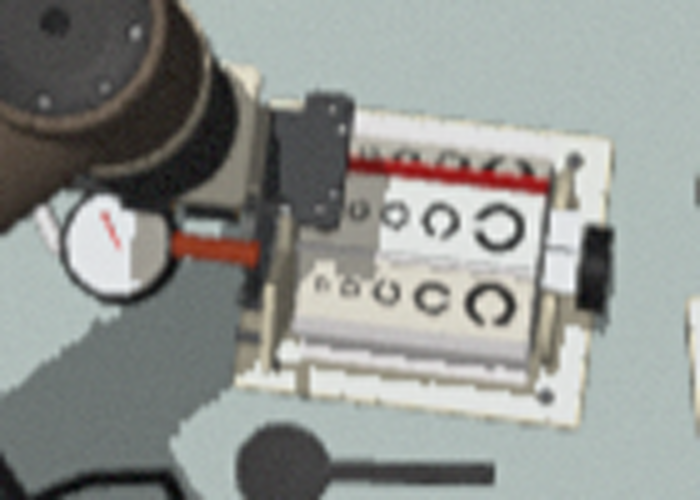

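View pics/s2.png

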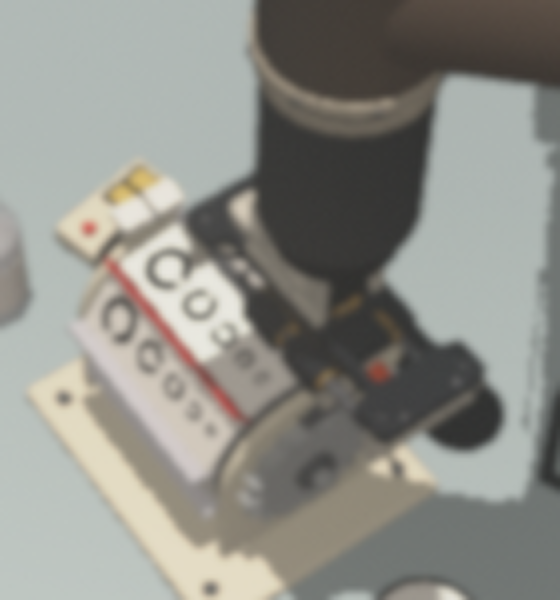

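The gripper sits on the +x side of the handle with its path clear. I'll descend and push the handle back.

```bash
python3 -m pendant '[[0,0.003,0.02,0,0,0,-1],[0,0.003,0.038,0,0,0,-1],[0.01,0.003,0.038,0,0,0,-1],[0.02,0.003,0.038,0,0,0,-1],[0.03,0.003,0.038,0,0,0,-1],[0.037,0.003,0.038,0,0,0,-1],[0.044,0.003,0.038,0,0,0,-1],[0.051,0.003,0.038,0,0,0,-1],[0.058,0.003,0.038,0,0,0,-1],[0.065,0.003,0.038,0,0,0,-1],[0.072,0.003,0.038,0,0,0,-1],[0.079,0.003,0.038,0,0,0,-1]]'; python3 - <<'E'
from h import *
st()
t=snapshot("top");s=snapshot("scene");crop(t,"t3",150,130,140,100,5)
E
```

```text
clock: 4.72
tool_pos: [0.5512, 0.23, 0.2135]
orientation: [-180.0, -0.0, 172.1]
force: [-0.0, 0.3, -0.2]
opening: 0.0006
t 4.72 U [-0.0596  0.1291  0.2135] [-180.    -0.   172.1] F [-0.   0.3 -0.2] op 0.0006
```

View pics/t3.png

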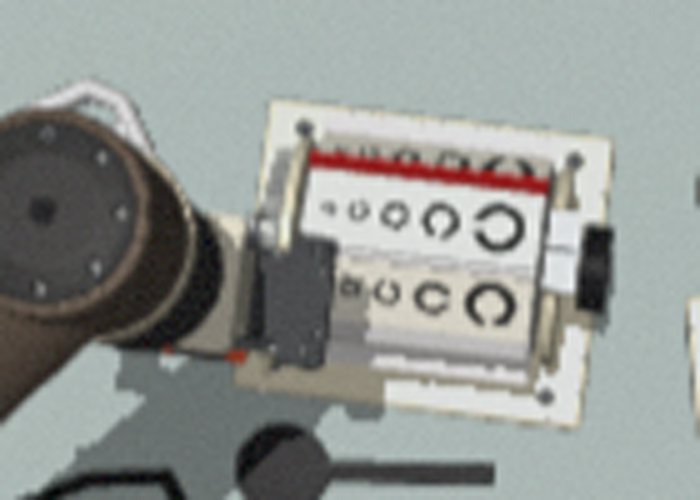

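The handle has tipped back to (200,352). I'll lift off and go to the +x side of the red rib.

```bash
python3 -m pendant '[[-0.005,0,-0.03,0,0,0,-1],[-0.02,-0.02,-0.06,0,0,0,-1],[-0.05,-0.06,-0.06,0,0,0,-1],[-0.08,-0.1,-0.06,0,0,0,-1],[-0.11,-0.14,-0.06,0,0,0,-1],[-0.128,-0.149,-0.06,0,0,0,-1],[-0.128,-0.149,-0.05,0,0,0,-1],[-0.128,-0.149,-0.05,0,0,0,-1]]'; python3 - <<'E'
from h import *
st();print(tgt(.068,-.02,.172))
t=snapshot("top");s=snapshot("scene");crop(t,"t4",150,130,140,100,5);crop(s,"s4",205,140,140,150,4)
for im,b in((t,(170,180,60,40)),(s,(280,200,60,60))):
    print(orange(im,b)[:2])
try:
    p,e=tri(t,orange(t,(170,180,60,40))[1],s,orange(s,(280,200,60,60))[1]);print(toU(p),e)
except Exception as x: print(x)
E
```

```text
clock: 5.82
tool_pos: [0.6571, 0.0653, 0.262]
orientation: [-180.0, -0.1, 172.1]
force: [-0.2, 0.1, 0.1]
opening: 0.0001
t 5.83 U [ 0.0679 -0.0194  0.262 ] [-1.800e+02 -1.000e-01  1.721e+02] F [-0.2  0.1  0.1] op 0.0001
(array([-0.0003, -0.0006,  0.09  ]), array([-0.0006, -0.0023, -0.0001]))Traceback (most recent call last):
  File "<stdin>", line 5, in <module>
  File "h.py", line 22, in orange
    k=1+np.argmax(st[1:,4]);ys,xs=np.where(l==k);P=np.c_[xs+x0,ys+y0].astype(float)
        ~~~~~~~~~^^^^^^^^^^
    return _wrapfunc(a, 'argmax', axis=axis, out=out, **kwds)
    return bound(*args, **kwds)
ValueError: attempt to get argmax of an empty sequence
```

View pics/t4.png

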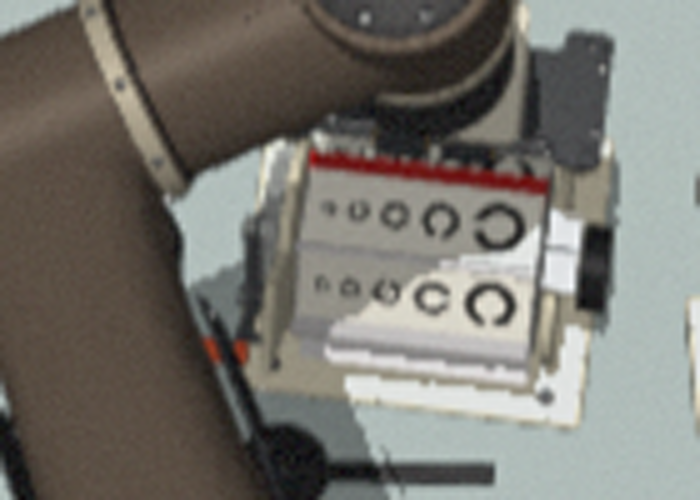

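View pics/s4.png

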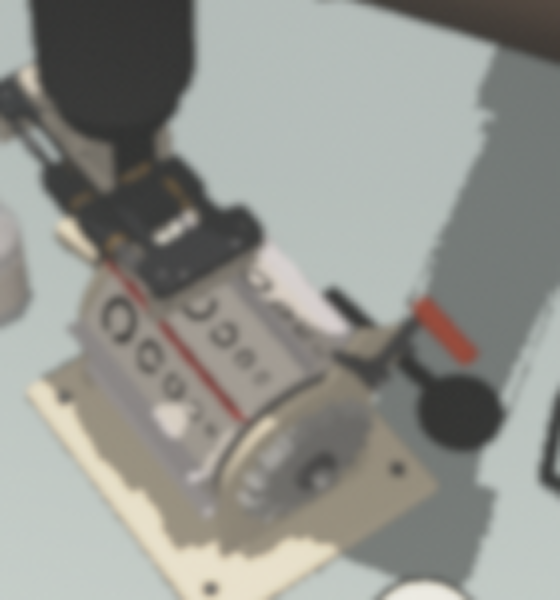

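The pawl is resting back, with the handle at (445,330) in the scene crop. I'll lower the fingers on the far side of the red rib and start the pull.

```bash
python3 -m pendant '[[0,0,0.03,0,0,0,-1],[0,0,0.06,0,0,0,-1],[0,0,0.08,0,0,0,-1],[0,0,0.09,0,0,0,-1],[0.005,0,0.09,0,0,0,-1],[0.01,0,0.089,0,0,0,-1],[0.015,0,0.089,0,0,0,-1],[0.02,0,0.088,0,0,0,-1],[0.025,0,0.087,0,0,0,-1],[0.03,0,0.086,0,0,0,-1],[0.03,0,0.086,0,0,0,-1]]'; python3 - <<'E'
from h import *
st();t=snapshot("top");crop(t,"t5",190,140,100,75,7);print(drum(t,TB))
E
```

```text
clock: 7.3
tool_pos: [0.6319, 0.069, 0.1824]
orientation: [179.9, 0.6, 172.2]
force: [5.4, -2.1, 13.9]
opening: 0.0003
t 7.3 U [ 0.0424 -0.0192  0.1824] [179.9   0.6 172.2] F [ 5.4 -2.1 13.9] op 0.0003Traceback (most recent call last):
  File "<stdin>", line 2, in <module>
  File "h.py", line 40, in drum
    return [brentq(lambda th: toU(onz(s,*r[1],.105+.0825*np.cos(th)))[0]-.0825*np.sin(th),-.9,1.4)],r[0],r[1]
            ~~~~~~^^^^^^^^^^^^^^^^^^^^^^^^^^^^^^^^^^^^^^^^^^^^^^^^^^^^^^^^^^^^^^^^^^^^^^^^^^^^^^^^
    r = _zeros._brentq(f, a, b, xtol, rtol, maxiter, args, full_output, disp)
ValueError: f(a) and f(b) must have different signs
```

View pics/t5.png

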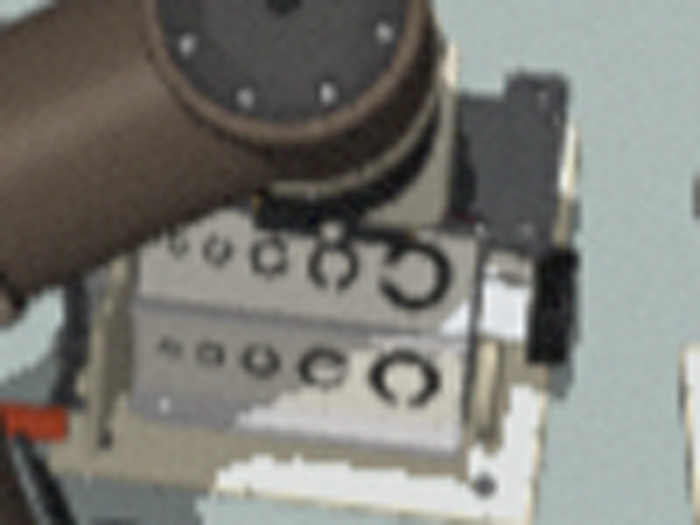

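The upward force of 14 N and the tip sitting 6 mm above command suggest the tip is catching the rib's edge. I'll back off and measure.

```bash
python3 -m pendant '[[-0.01,0,-0.002,0,0,0,-1],[-0.02,0,-0.02,0,0,0,-1],[-0.05,0,-0.06,0,0,0,-1],[-0.09,0,-0.06,0,0,0,-1],[-0.09,0,-0.06,0,0,0,-1]]'; python3 - <<'E'
from h import *
st();t=snapshot("top");crop(t,"t6",190,140,100,75,7);print(red(t,TB))
try: print(drum(t,TB))
except Exception as e: print(e)
s=snapshot("scene");crop(s,"s6",205,140,140,150,4)
E
```

```text
clock: 7.98
tool_pos: [0.7186, 0.056, 0.2362]
orientation: [-180.0, -0.1, 172.0]
force: [-0.3, 0.6, 0.3]
opening: 0.0005
t 7.97 U [ 0.1301 -0.0202  0.2362] [-1.80e+02 -1.00e-01  1.72e+02] F [-0.3  0.6  0.3] op 0.0005
(85, array([244.23529412, 168.02352941]), array([229.96722166, 166.26612128]), array([258.15543128, 169.73808212]))
([0.3979295901232275], 85, array([244.23529412, 168.02352941]))
```

View pics/t6.png

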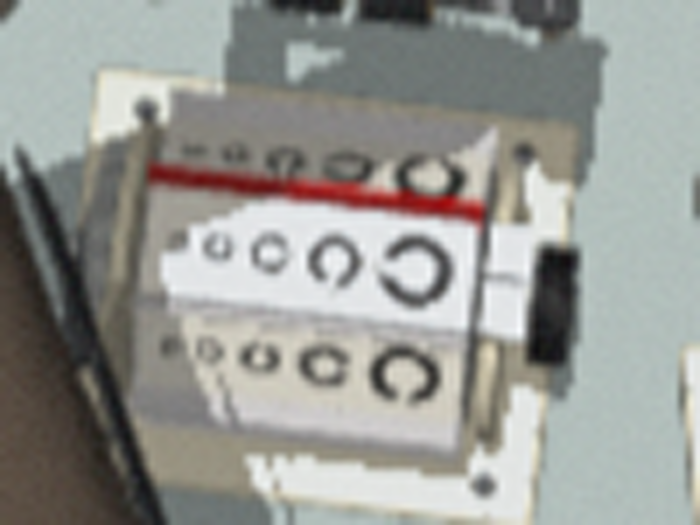

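View pics/s6.png

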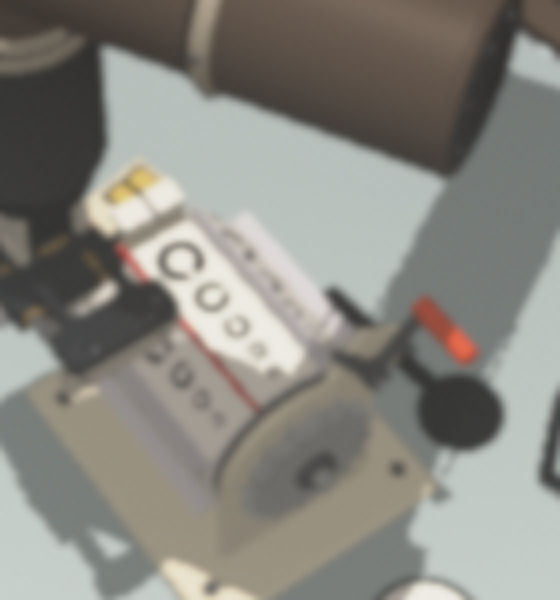

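The red rib is now at about 0.39 rad. With the tip only 5–6 mm deep, its edge was riding up. I'll engage deeper, about 13 mm, and follow the rib's arc.

```bash
python3 -m pendant '[[0.04,0,0,0,0,0,-1],[0.07,0,0.0,0,0,0,-1],[0.07,0,0.03,0,0,0,-1],[0.07,0,0.055,0,0,0,-1],[0.071,0,0.067,0,0,0,-1],[0.076,0,0.067,0,0,0,-1],[0.081,0,0.067,0,0,0,-1],[0.086,0,0.066,0,0,0,-1],[0.09,0,0.065,0,0,0,-1],[0.094,0,0.063,0,0,0,-1],[0.098,0,0.062,0,0,0,-1],[0.098,0,0.062,0,0,0,-1]]'; python3 -c "
from h import *
st()"
```

```text
clock: 9.57
tool_pos: [0.6197, 0.07, 0.1755]
orientation: [-180.0, -0.0, 172.1]
force: [0.7, 1.3, -0.5]
opening: 0.0003
t 9.57 U [ 0.0302 -0.02    0.1755] [-180.    -0.   172.1] F [ 0.7  1.3 -0.5] op 0.0003
```

```bash
python3 -m pendant '[[0.004,0,-0.001,0,0,0,-1],[0.008,0,-0.002,0,0,0,-1],[0.012,0,-0.003,0,0,0,-1],[0.015,0,-0.004,0,0,0,-1],[0.015,0,-0.004,0,0,0,-1]]'; python3 - <<'E'
from h import *
st();t=snapshot("top");crop(t,"t7",190,140,100,75,7);print(red(t,TB))
try: print(drum(t,TB))
except Exception as e: print(e)
s=snapshot("scene");crop(s,"s7",205,140,140,150,4)
E
```

```text
clock: 10.2
tool_pos: [0.6051, 0.072, 0.1798]
orientation: [-180.0, -0.0, 172.1]
force: [0.2, -0.2, 0.0]
opening: 0.0006
t 10.2 U [ 0.0154 -0.0199  0.1798] [-180.    -0.   172.1] F [ 0.2 -0.2  0. ] op 0.0006
(4, array([190.5, 201. ]), array([189., 201.]), array([192., 201.]))
f(a) and f(b) must have different signs
```

View pics/t7.png

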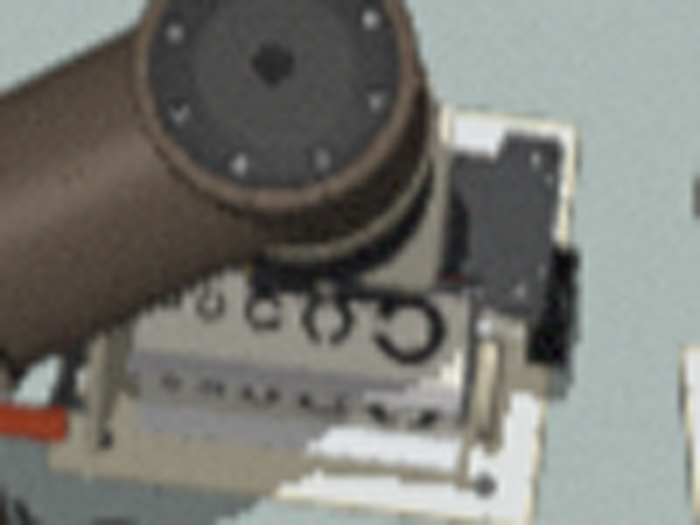

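View pics/s7.png

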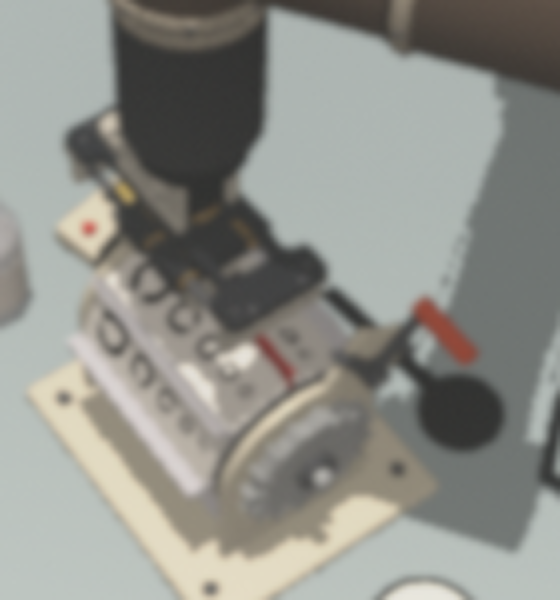

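The red rib is mostly hidden by the gripper, so I'll back off and measure it against the index line directly.

```bash
python3 -m pendant '[[-0.012,0,0,0,0,0,-1],[-0.03,0,-0.03,0,0,0,-1],[-0.07,0,-0.06,0,0,0,-1],[-0.115,0,-0.06,0,0,0,-1],[-0.115,0,-0.06,0,0,0,-1]]'; cat >> h.py <<'E'
def redline(s,box):
    "red pixels weighted; fit line; also shaded red"
    x0,y0,w,h=box;im=s["image"][y0:y0+h,x0:x0+w].astype(int)
    m=((im[...,2]-im[...,1]>40)&(im[...,2]>1.6*im[...,1])&(im[...,1]-im[...,0]<20)).astype('uint8')
    n,l,st_,c=cv2.connectedComponentsWithStats(m);k=1+np.argmax(st_[1:,4]);ys,xs=np.where(l==k)
    P=np.c_[xs+x0,ys+y0].astype(float);return P
def drum2(s,box):
    from scipy.optimize import brentq
    P=redline(s,box);mu=P.mean(0)
    return brentq(lambda th: toU(onz(s,*mu,.105+.0825*np.cos(th)))[0]-.0825*np.sin(th),-.6,.8),len(P),mu
E
python3 - <<'E'
from h import *
st();t=snapshot("top");crop(t,"t8",220,150,60,45,13)
s=snapshot("scene");crop(s,"s8",215,180,90,70,8)
B=(205,140,60,60)
print(drum2(t,B)); 
try: print(drum2(s,(215,180,70,60)))
except Exception as e: print(e)
P=redline(t,B);f=np.polyfit(P[:,0],P[:,1],1);print(P.min(0),P.max(0),f)
for c in range(252,268):
    print(c,t["image"][170:190,c].mean(1).astype(int))
E
```

```text
clock: 10.92
tool_pos: [0.722, 0.0553, 0.2375]
orientation: [-180.0, -0.1, 172.0]
force: [-1.0, -0.5, -0.5]
opening: 0.0004
t 10.93 U [ 0.1335 -0.0204  0.2375] [-1.80e+02 -1.00e-01  1.72e+02] F [-1.  -0.5 -0.5] op 0.0004
(0.008504482701599033, 26, array([219.65384615, 174.76923077]))
(0.02185076342880376, 62, array([257.98387097, 210.61290323]))
[210. 173.] [231. 176.] [1.35824822e-01 1.44934786e+02]
252 [199 228 222 180  97 113 200 222 181 125 193 223 222 173 108  62  53  44
  53  97]
253 [113 136 119  76  76 182 224 224 188 133 198 223 224 224 218 172 136 114
 154 206]
254 [ 70  59  60  83 151 210 224 223 188 129 193 224 224 223 225 222 222 220
 222 226]
255 [171 135 160 206 219 225 225 223 187 132 169 211 224 223 224 225 224 226
 225 224]
256 [223 221 223 224 225 223 224 226 197 141 161 211 224 223 223 221 205 196
 192 172]
257 [223 226 225 223 224 223 222 220 191 134 116 143 153 135 126 128 121 103
  91  84]
258 [210 193 188 165 141 125 123 125 115  91  97 101 108 111 125 156 174 138
 104 119]
259 [107  99 106 101  97 101 128 162 180 142 192 227 229 228 228 228 228 185
 137 175]
260 [110 143 206 225 227 226 227 229 226 178 202 229 230 229 230 228 231 207
 150 174]
261 [183 181 216 231 229 230 229 231 228 173 204 228 228 228 228 227 227 218
 155 110]
262 [191 187 218 229 228 228 227 229 227 173 197 225 229 228 227 228 231 228
 177 133]
263 [135 133 207 228 227 229 227 229 228 194 188 221 228 231 229 229 232 231
 185 140]
264 [109 112 199 230 229 229 230 231 231 213 201 221 230 230 231 232 233 233
 183 138]
265 [149 150 212 227 228 227 230 231 232 213 193 194 180 146 124 117 109 104
  85  65]
266 [224 223 226 228 221 180 164 142 108 102 102  88  81  65  46  44  36  32
  34  24]
267 [226 227 227 227 186 106  68  47  38  42  50  56  62  58  42  34  32  28
  32  26]
```

View pics/t8.png

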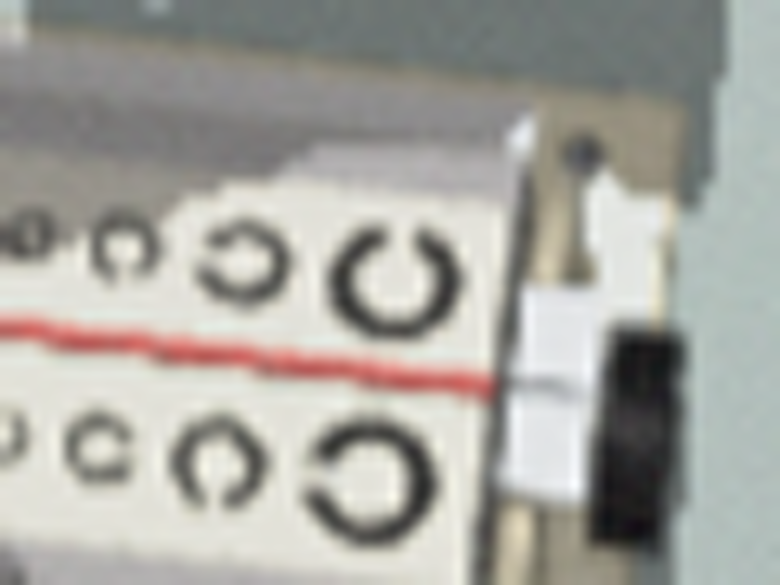

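View pics/s8.png

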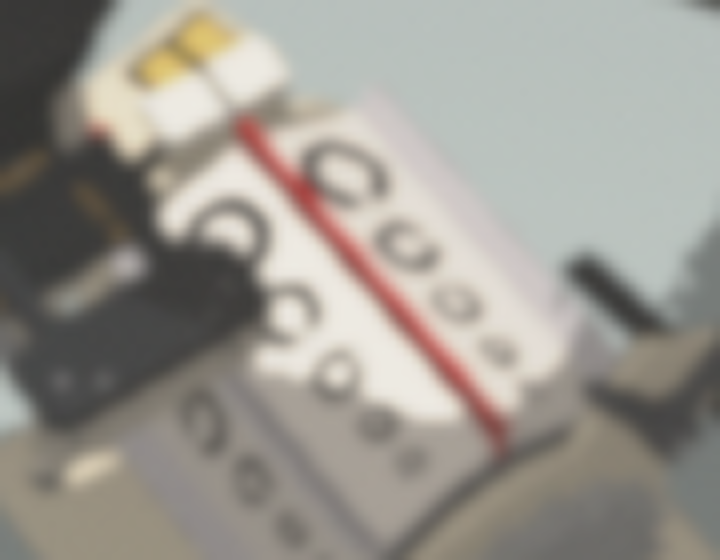

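```bash
python3 - <<'E'
from h import *
t=snapshot("top");im=t["image"].astype(float)
a=proj(t,U(0,-.075,.188));b=proj(t,U(0,.075,.188));sl=(a[1]-b[1])/(a[0]-b[0]);print("slope",sl,a,b)
R1=[]
for c in range(212,257):
    pr=a[1]+sl*(c-a[0]);r=np.arange(int(pr)-4,int(pr)+6)
    w=np.clip(im[r,c,2]-im[r,c,1],0,None)-12;w=np.clip(w,0,None)
    if w.sum()>40: R1.append((c,(w*r).sum()/w.sum()))
R1=np.array(R1);f=np.polyfit(R1[:,0],R1[:,1],1);print(len(R1),f,np.std(R1[:,1]-np.polyval(f,R1[:,0])))
for c in range(259,265):
    r=np.arange(176,184);g=im[r,c].mean(1);w=np.clip(222-g,0,None);l=(w*r).sum()/w.sum()
    print(c,round(l,2),"rib ext",round(np.polyval(f,c),2), "by slope",round(R1[:,1].mean()+sl*(c-R1[:,0].mean()),2))
# px per mm in x
print(proj(t,U(.01,-.09,.19))-proj(t,U(0,-.09,.19)), proj(t,U(0,-.093,.191)),proj(t,U(0,-.093,.187)))
E
```

```text
slope 0.11080912934577186 [256.22095652 179.02203351] [209.80637459 173.87887409]
45 [1.21448874e-01 1.48005530e+02] 0.08633439638157994
259 177.57 rib ext 179.46 by slope 179.19
260 179.29 rib ext 179.58 by slope 179.31
261 179.32 rib ext 179.7 by slope 179.42
262 179.34 rib ext 179.83 by slope 179.53
263 179.54 rib ext 179.95 by slope 179.64
264 179.67 rib ext 180.07 by slope 179.75
[ 0.35027156 -3.08585339] [261.79433551 179.53322975] [261.80644399 179.67632885]
```

The rib and index line agree within about 1 mm (|θ| < 0.02). I'll go to the -x side of the handle.

```bash
python3 -m pendant '[[0.02,0.01,-0.04,0,0,0,-1],[0.06,0.03,-0.065,0,0,0,-1],[0.1,0.06,-0.065,0,0,0,-1],[0.14,0.09,-0.065,0,0,0,-1],[0.18,0.115,-0.065,0,0,0,-1],[0.22,0.135,-0.065,0,0,0,-1],[0.26,0.152,-0.065,0,0,0,-1],[0.273,0.152,-0.04,0,0,0,-1],[0.273,0.152,0,0,0,0,-1],[0.273,0.152,0,0,0,0,-1]]'; python3 - <<'E'
from h import *
st();print(tgt(-.135,.132,.202))
t=snapshot("top");crop(t,"t9",150,130,140,100,5)
s=snapshot("scene");crop(s,"s9",205,140,140,150,4)
E
```

```text
clock: 12.32
tool_pos: [0.4679, 0.2432, 0.2379]
orientation: [-179.8, -0.2, 172.1]
force: [0.7, -0.1, 0.7]
opening: 0.0002
t 12.32 U [-0.144   0.1308  0.2379] [-179.8   -0.2  172.1] F [ 0.7 -0.1  0.7] op 0.0002
(array([-0.0091,  0.0013,  0.0358]), array([-0.0032, -0.0029,  0.0005]))
```

View pics/s9.png

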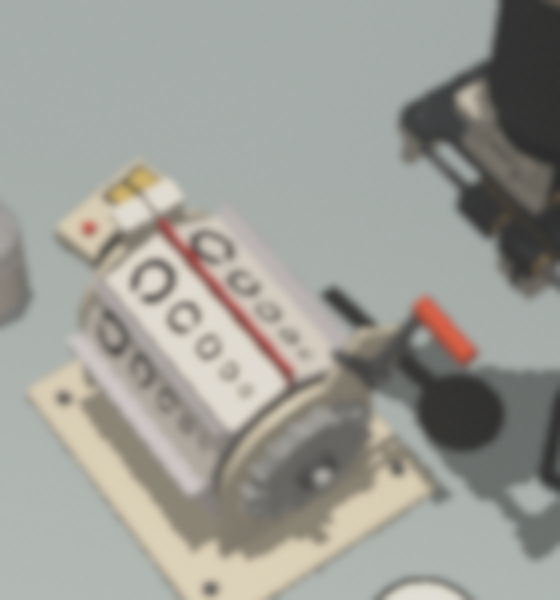

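View pics/t9.png

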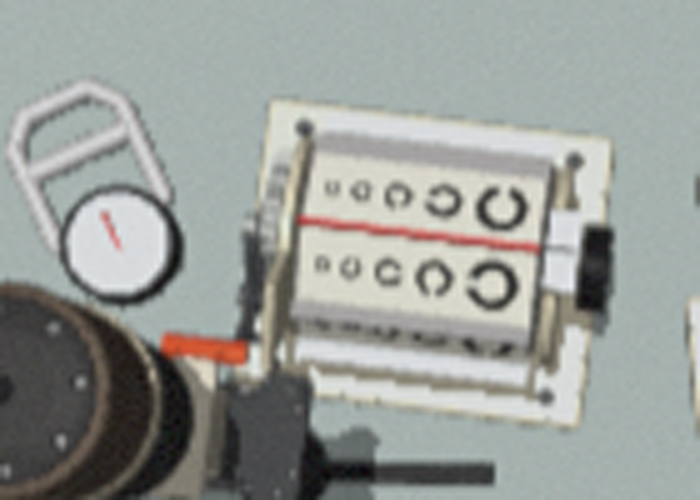

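The view is clear: the rib is in line with the scribed line, and the handle rests back at (205,347). I'll descend and tip the pawl over, first just short of balance and then past it.

```bash
python3 -m pendant '[[0,0.002,0.02,0,0,0,-1],[0,0.002,0.036,0,0,0,-1],[-0.012,0.002,0.036,0,0,0,-1],[-0.024,0.002,0.036,0,0,0,-1],[-0.033,0.002,0.036,0,0,0,-1],[-0.04,0.002,0.036,0,0,0,-1],[-0.047,0.002,0.036,0,0,0,-1],[-0.054,0.002,0.036,0,0,0,-1],[-0.06,0.002,0.036,0,0,0,-1],[-0.066,0.002,0.035,0,0,0,-1],[-0.071,0.002,0.034,0,0,0,-1],[-0.075,0.002,0.034,0,0,0,-1]]'; python3 -c "
from h import *
st()"; python3 -m pendant '[[-0.004,0,0,0,0,0,-1],[-0.008,0,0,0,0,0,-1],[-0.012,0,0,0,0,0,-1],[-0.016,0,0,0,0,0,-1],[-0.016,0,0,0,0,0,-1]]'; python3 - <<'E'
from h import *
st()
t=snapshot("top");crop(t,"t10",150,130,140,100,5)
s=snapshot("scene");crop(s,"s10",205,140,140,150,4)
E
```

```text
clock: 13.92
tool_pos: [0.5449, 0.2359, 0.2056]
orientation: [180.0, 0.0, 172.1]
force: [0.9, -0.7, 0.4]
opening: 0.0001
t 13.93 U [-0.0667  0.1342  0.2056] [180.    0.  172.1] F [ 0.9 -0.7  0.4] op 0.0001
clock: 14.55
tool_pos: [0.5605, 0.2337, 0.2054]
orientation: [-180.0, -0.0, 172.1]
force: [-0.1, 0.2, -0.6]
opening: 0.0005
t 14.55 U [-0.0509  0.1341  0.2054] [-180.    -0.   172.1] F [-0.1  0.2 -0.6] op 0.0005
```

View pics/t10.png

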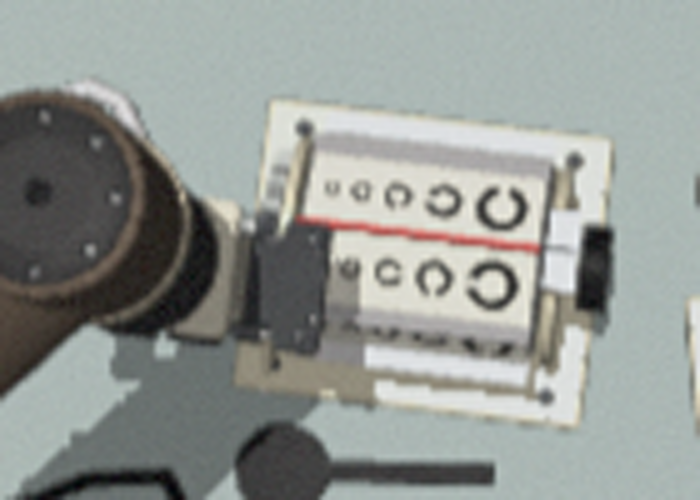

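View pics/s10.png

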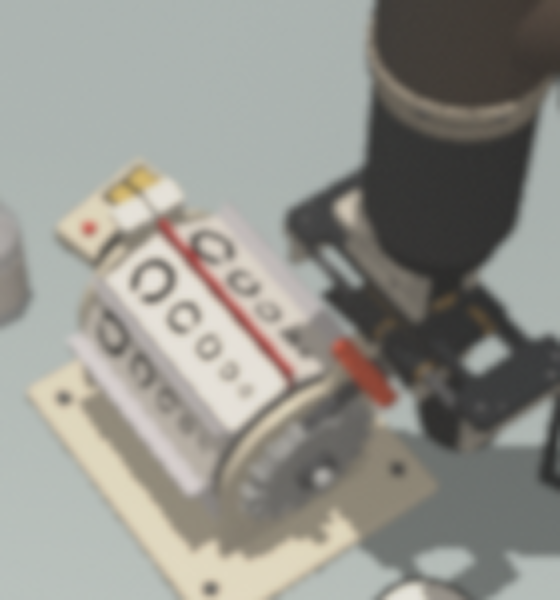

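The handle is over at (365,370) in the scene crop. I'll back away to -x, then up and clear, and do the final checks.

```bash
python3 -m pendant '[[0.02,0,0,0,0,0,-1],[0.05,0,-0.02,0,0,0,-1],[0.09,0,-0.06,0,0,0,-1],[0.12,0,-0.09,0,0,0,-1],[0.12,0,-0.09,0,0,0,-1],[0.12,0,-0.09,0,0,0,-1]]'; python3 - <<'E'
from h import *
np.set_printoptions(precision=4,suppress=True)
st()
t=snapshot("top");crop(t,"t11",150,130,140,100,5);cv2.imwrite("pics/t11f.png",t["image"])
s=snapshot("scene");crop(s,"s11",205,140,140,150,4)
a=orange(t,TB);b=orange(s,(270,200,60,60));print(a[:2],b[:2]);p,e=tri(t,a[1],s,b[1]);print("handle",toU(p),e)
print(drum2(t,(205,150,60,50)),drum2(s,(215,180,70,60)))
im=t["image"].astype(float);sl=.1108;R1=[]
for c in range(212,257):
    pr=179.0+sl*(c-256.2);r=np.arange(int(pr)-4,int(pr)+6)
    w=np.clip(im[r,c,2]-im[r,c,1]-12,0,None)
    if w.sum()>40: R1.append((c,(w*r).sum()/w.sum()))
R1=np.array(R1)
for c in range(260,265):
    r=np.arange(176,184);g=im[r,c].mean(1);w=np.clip(222-g,0,None);print(c,round((w*r).sum()/w.sum(),2),round(R1[:,1].mean()+sl*(c-R1[:,0].mean()),2))
E
```

```text
clock: 15.4
tool_pos: [0.4407, 0.2503, 0.2955]
orientation: [180.0, -0.0, 172.1]
force: [0.0, 0.1, -0.7]
opening: 0.0003
t 15.4 U [-0.172   0.1341  0.2955] [180.   -0.  172.1] F [ 0.   0.1 -0.7] op 0.0003
(60, array([192.9833, 177.8   ])) (63, array([295.7302, 232.5556]))
handle [-0.0219  0.1209  0.2247] 0.0010451387642867497
(0.004421346296933347, 35, array([224.4, 175.4])) (0.03552259381544907, 21, array([269.619 , 224.4286]))
260 179.07 179.26
261 179.43 179.37
262 179.4 179.48
263 179.53 179.59
264 179.82 179.7
```

View pics/t11f.png

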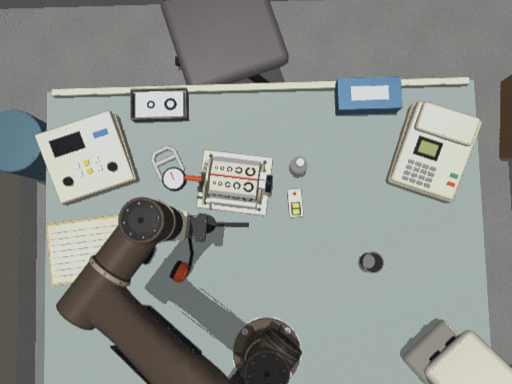

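View pics/s11.png

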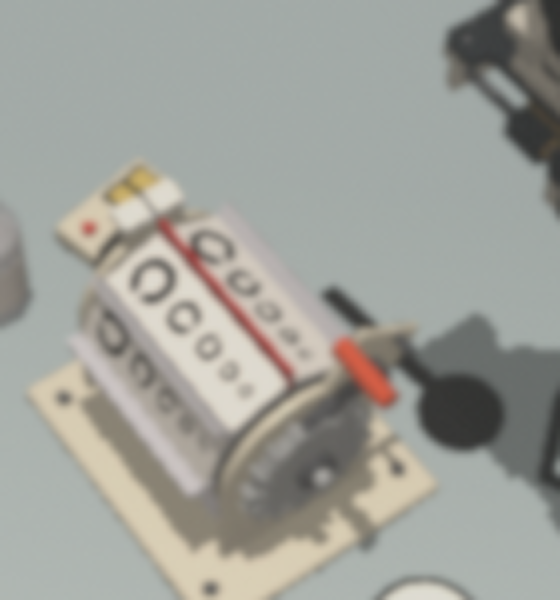

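The rib is on the line within 0.2 px (under 1 mm), the pawl is down and the bystanders look unmoved. I'm handing in.

```bash
python3 -c "
from plant import ctrl
print(ctrl.close_job())"
```

```text
the job is handed in; nothing more can be done
None
```

The drum is back at the line with the pawl down in the teeth, and I handed the job in at about 15.5 s of the 61 s allowed.

**What I did:**
- I tipped the pawl back onto its rest with the closed fingers.
- I rolled the drum back from about 0.54 rad by its red rib.
- I tipped the pawl over again so it dropped into the teeth, then drew the arm clear.

**First push:** it stalled at about 0.39 rad. The tip rode up on the rib's edge with about 15 N on the wrist. I backed off and pushed again with the fingers deeper, which worked.

**Last checks:**
- **Drum:** in the top view the red rib is in line with the index line to within 0.2 px, which is under 1 mm. That view puts the drum at 0.004 rad. The scene view gave 0.036 rad, but from only a few red pixels, so I trusted the top view.
- **Pawl:** the handle measured x -22 mm, height 225 mm, against -25 and 222 mm given for pawl down, so it is seated within measuring error. I did not push the drum backward to test that the pawl holds.
- **Everything else:** the other things on the desk looked unmoved in the last top picture, except that the arm hid part of the headset. The arm was touching nothing.

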